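Put the spare bulbs away in the laundry drawer

ROBOT

A 6-joint arm with a two-finger parallel gripper is mounted at the origin on the work surface. World frame = base frame: x ahead of the robot, y to its left, z up, the work surface at z = 0. Lengths are in m, angles in rad, forces in N, time in s.
With the tool pointing down it reaches from about 0.25 to 0.775 m from the base axis. Payload 4 kg.
Tool frame: the origin (TCP) lies midway between the tips of the shut fingers; the grasp point (between the pads) lies 19 mm behind it (robot.hold_point_z is the distance from the TCP to the grasp point, in m); z points along the fingers, y is the line along which they close (so a half turn about z gives the same grasp; the last joint's range is limited). The gripper opens to 94 mm and grips with 3 to 60 N. Pads are 16 mm wide; open, the fingers measure 119 mm over their backs; the gripper's body (75 mm by 177 mm) begins 78 mm behind the grasp point.
Start: joints at [1.007, 0.087, 1.371, -0, 1.684, -0.103], TCP at [0.245, 0.493, 0.206] pointing down, gripper open.
Joint ranges: [-3.1, 3.1], [-0.76, 2.03], [0.27, 2.55], [-1.08, 4.22], [0.17, 2.65], [-2.57, 2.57]. Speed limits (rad/s): [2.79, 2.79, 3.14, 3.14, 3.14, 3.14].

INTERFACE

Orientations are given as [roll, pitch, yaw] about the fixed x, y, z axes, in that order (R = Rz(yaw) Ry(pitch) Rx(roll)).
In Python, from bench import readout, imaging, robot gives the robot as it stands.
- The arm moves only by the tool carry_out, never from a script. Its argument "motion" is text: rows parted by semicolons, each of 7 numbers parted by spaces: the shift along the tool's x, y, z each as a share of 200 mm, from -1 to 1, then the turn, a rotation vector about the tool's x, y, z each as a share of 120 degrees, from -1 to 1, then the opening, from 0 (shut) to 1 (fully open). A call has 1 to 12 rows; each row shifts and turns the commanded pose from where the row before left it, along the tool's axes as they then stand; what a row does not reach is not made up. A row lasts 1/8 s, in which the tool goes at most 62.5 mm and 10.7 degrees, less where a joint would pass 70% of its speed; a pose out of reach is approached as far as the arm can. A call with a number of a shift or a turn outside -1 to 1 is refused whole. A call with a gripper value outside its range is refused whole. The fingers move at their own pace and stop on an object; the grip force is fixed at half the most. Time passes only in rows, so rows that do not move let the fingers close. It gives the time, the measured TCP pose, the force, the opening and the grip force at its end, in the units of the state.
- readout.get_obs(): the state, without advancing time (a new reading comes with each control period).
- imaging.snapshot(name): name is "scene" or "top" or "wrist"; returns a dict with "pixels" (480x640x3 uint8, red, green, blue), "fx", "fy", "cx", "cy" (pixels), "dist_coeffs" ([k1, k2, p1, p2, k3] as OpenCV has them; the pictures are not rectified), "R" (3x3) and "t" (3): a world point X has camera coordinates R X + t. Camera axes: x right, y down, z forward; pixel columns grow to the right and rows downward; lengths in m; the calibration is good to about 2 mm. A picture is of the moment at which its call begins. There is no depth.
- robot.close_job(): hands the job in; it is judged then, once.
The state is a dict: "time": time; "joint_positions": joint angles; "qvel": joint speeds; "joint_torque": joint torques, N m; "tool_pos": TCP position; "ee_rot": TCP orientation; "wrist_force": force on the tool from outside, world axes, zero at the start; "wrist_torque": the same for the moment, N m; "width": finger opening in m; "finger_force": force on a finger pad.
Only numpy, scipy, OpenCV 4.12 (cv2) and the standard library are available. Lean on these libraries where they do the work, as an engineer would, in place of code of your own. Each camera call takes 0.05 s, during which the arm holds its last target. There are 200 camera calls.

TASK

Put the two amber glass bulbs away in the open drawer: stand each one, cap up, in a dimple of its own in the drawer's tray, setting it down gently so that the glass is not dropped, knocked over or pressed hard. Then ease the drawer fully shut without slamming it, so that both bulbs stay upright in their dimples, and leave the other things on the counter where they are.

Things in the scene. Friction and masses are not known exactly. Their poses are not given: they have to be found in the camera images.
- bulb_a: amber glass bulb, 104 mm tall, 80 g, standing cap up on its rounded glass face (63 mm at its widest, 25 mm up; flat bottom 38 mm across). The metal cap is a cylinder 27 mm across, 69 to 99 mm above the origin: grip it there from above. Glass 31 mm across at 66 mm up, 56 mm at 40 mm up. Origin: centre of the glass bottom; z up through the cap. The two bulbs are alike
- bulb_b: amber glass bulb, 104 mm tall, 80 g, standing cap up on its rounded glass face (63 mm at its widest, 25 mm up; flat bottom 38 mm across). The metal cap is a cylinder 27 mm across, 69 to 99 mm above the origin: grip it there from above. Glass 31 mm across at 66 mm up, 56 mm at 40 mm up. Origin: centre of the glass bottom; z up through the cap. The two bulbs are alike
- pocket0 (a point): centre of the bottom of a dimple of the tray, where the bulb stands; any dimple may take either bulb. Dimple 15 mm deep, 44 mm across at the bottom, 74 mm at the rim, so it centres the bulb. One of three in a row across the drawer, 92 mm apart, 80 mm behind the outside of the drawer front, 38 mm above the counter. x points away from the handle, y along the row, z up; moves with the drawer
- pocket1 (a point): centre of the bottom of a dimple of the tray, where the bulb stands; any dimple may take either bulb. Dimple 15 mm deep, 44 mm across at the bottom, 74 mm at the rim, so it centres the bulb. One of three in a row across the drawer, 92 mm apart, 80 mm behind the outside of the drawer front, 38 mm above the counter. x points away from the handle, y along the row, z up; moves with the drawer
- pocket2 (a point): centre of the bottom of a dimple of the tray, where the bulb stands; any dimple may take either bulb. Dimple 15 mm deep, 44 mm across at the bottom, 74 mm at the rim, so it centres the bulb. One of three in a row across the drawer, 92 mm apart, 80 mm behind the outside of the drawer front, 38 mm above the counter. x points away from the handle, y along the row, z up; moves with the drawer
- tray: dark blue-grey egg-box tray with three dimples in the drawer, 110 x 286 mm, 20 mm tall, origin under its centre, x away from the handle. It lies on foam: it sinks about 1.5 mm for each newton pressed on it beyond the first 1.5 N, and is hard after 12 mm
- drawer_handle (a point): middle of the steel bar handle of the drawer. The bar is horizontal, 120 mm long along y, about 10 mm thick, 80 mm above the counter, 35 mm in front of the drawer's front panel (336 mm wide, top edge 99 mm above the counter). x points the way the drawer slides shut, away from the robot
- drawer (a joint): how far the drawer is out, m: 0 is fully shut, 0.18 fully out. It slides with about 3 N of friction and stays where it is left; to shut it, push the handle along +x of drawer_handle until it stops
- cabinet: low white drawer unit fixed to the counter, 240 mm deep (x), 340 mm wide (y), 175 mm tall, one drawer that opens towards the robot (-x); origin at the middle of its front lower edge, x away from the handle. The inside is open up to 163 mm above the counter. The drawer's side walls reach 64 mm above the counter
- jar: blue ceramic jar with a white lid, 66 mm across, 95 mm tall, standing on the counter; not part of the job; origin under its centre
- tin: can with a pink label, 68 mm across, 100 mm tall, standing on the counter; not part of the job; origin under its centre
- detergent: big white laundry jug with a violet cap, 75 x 130 x 256 mm tall, by the left edge of the counter; not part of the job; origin under its centre
- brush: blue scrubbing brush, 220 mm long, lying at the right of the counter; not part of the job; origin in it
- bowl: white bowl, 140 mm across, 60 mm tall, at the right of the counter; not part of the job; origin under its centre
Mind the look-alikes: they are no part of the job. Leave any black look-alike of the bulb_a alone.

How it is judged:
On the way, in this order (a step that is already met when the one before it is completed fails the run):
1. both bulbs stand upright in dimples of the tray, let go (((horizontal distance between bulb_a and pocket0 below 0.007 m and z of bulb_a in the frame of pocket0 below 0.006 m) or (horizontal distance between bulb_a and pocket1 below 0.007 m and z of bulb_a in the frame of pocket1 below 0.006 m) or (horizontal distance between bulb_a and pocket2 below 0.007 m and z of bulb_a in the frame of pocket2 below 0.006 m)) and angle between each of bulb_a, bulb_b's own z axis and vertical below 0.17 rad and contact force between the fingers and bulb_a below 0.1 N and ((horizontal distance between bulb_b and pocket0 below 0.007 m and z of bulb_b in the frame of pocket0 below 0.006 m) or (horizontal distance between bulb_b and pocket1 below 0.007 m and z of bulb_b in the frame of pocket1 below 0.006 m) or (horizontal distance between bulb_b and pocket2 below 0.007 m and z of bulb_b in the frame of pocket2 below 0.006 m)) and contact force between the fingers and bulb_b below 0.1 N), for 0.2 s.
2. the drawer is shut (value of joint drawer below 0.008 m), for 0.2 s.
At the end, for the whole second after the job is handed in: Each bulb stands cap up (within 10 degrees) in a dimple of its own, its bottom within 7 mm of the dimple's centre sideways and no more than 6 mm above the dimple's bottom, at rest and not touched by the fingers; the drawer is shut to within 8 mm (all of step 1 and value of joint drawer below 0.008 m and linear speed of each of bulb_a, bulb_b below 0.02 m/s).
It fails at once if a bulb is dropped (moves faster than 0.45 m/s while the fingers do not hold it, a free fall of about 10 mm) ((linear speed of bulb_a above 0.45 m/s and contact force between the fingers and bulb_a below 0.05 N) or (linear speed of bulb_b above 0.45 m/s and contact force between the fingers and bulb_b below 0.05 N)).
It fails at once if a bulb is pressed or knocked against the tray, drawer or cabinet with more than 12 N (contact force between any of bulb_a, bulb_b and cabinet above 12 N).
It fails at once if a bulb is tipped over (more than 35 degrees) (angle between any of bulb_a, bulb_b's own z axis and vertical above 0.61 rad).
It fails at once if the drawer is slammed (shut faster than 0.35 m/s) (velocity of joint drawer below -0.35 m/s).
It fails at once if another thing on the counter is moved by more than 30 mm (distance of any of jar, tin, detergent, brush, bowl from where it was at the start of the episode above 0.03 m).
It also fails if it takes over 72 s, if anything falls off the work surface, if the arm or the gripper's body presses on something with over 40 N, if the wrist force passes 120 N, or if a joint passes its speed limit or range.

## Working session

There is one attempt and no reset: what is moved stays moved. The work goes in short steps, Python scripts to look and compute and a tool call to move; the robot and the scene stay as the last step left them, time stands still between calls to the robot, and variables do not carry over. Pictures are saved under pics/ and viewed, at most 13 in all, crops included, and the job is handed in when it is done.

Besides the shell and the picture viewer there is one more tool, called after "Emit:" as name(argument=value, ...) on one line, values as JSON. carry_out: Moves the arm, as the interface text tells. Its arguments: {"type":"object","properties":{"motion":{"type":"string"}},"required":["motion"]}

```bash
mkdir -p pics && cat > h.py <<'E'
import numpy as np, cv2, pickle
from bench import readout, imaging, robot
def snap(n,f):
    s=imaging.snapshot(n); cv2.imwrite(f'pics/{f}.png',cv2.cvtColor(s['pixels'],cv2.COLOR_RGB2BGR)); pickle.dump(s,open(f'pics/{f}.pkl','wb')); return s
def load(f): return pickle.load(open(f'pics/{f}.pkl','rb'))
def K(s): return np.array([[s['fx'],0,s['cx']],[0,s['fy'],s['cy']],[0,0,1.]])
def back(s,uv,z):
    p=cv2.undistortPoints(np.array([[uv]],float),K(s),np.array(s['dist_coeffs'],float))[0,0]
    R=np.array(s['R']);t=np.array(s['t']);d=R.T@np.array([p[0],p[1],1]);c=-R.T@t
    return c+d*(z-c[2])/d[2]
def proj(s,X): return cv2.projectPoints(np.array(X,float).reshape(-1,3),cv2.Rodrigues(np.array(s['R'],float))[0],np.array(s['t'],float),K(s),np.array(s['dist_coeffs'],float))[0][:,0]
E
python3 - <<'E'
from h import *
for n in('scene','top'):
    s=snap(n,n+'0'); print(n,-np.array(s['R']).T@s['t'])
o=readout.get_obs();print(o['time'],o['tool_pos'],o['ee_rot'],o['width'])
E
```

```text
scene [ 0.48483646 -0.50928849  1.60506578]
top [ 0.43570511 -0.00413434  1.19368553]
0.1 [0.24431359 0.49222367 0.20447252] [-3.13968734e+00 -1.74591522e-04  2.68081201e+00] 0.09399349311081126
```

View pics/top0.png

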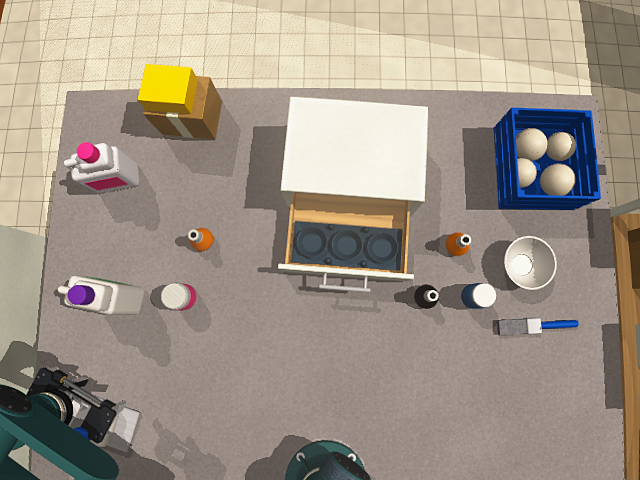

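View pics/scene0.png

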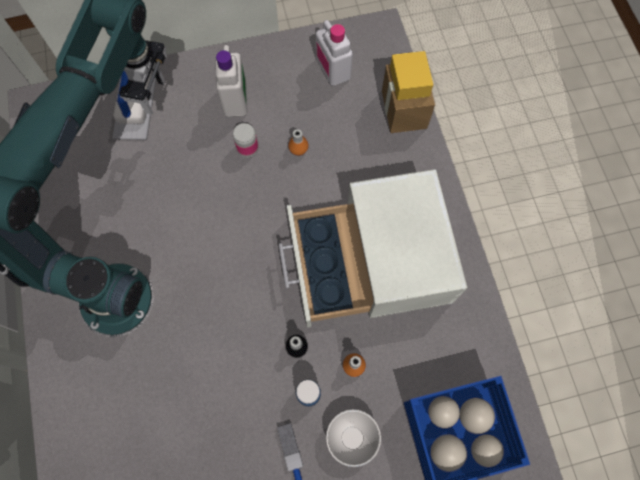

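The top view shows amber bulbs with caps near (194,237) and (464,239), a black look-alike at (430,296), dimples at about (311,242), (346,245) and (382,248), and the handle at about (345,286). I'll zoom in for accuracy.

```bash
python3 - <<'E'
from h import *
def crop(f,u,v,w,h,k):
    return cv2.resize(cv2.imread(f'pics/{f}.png')[v:v+h,u:u+w],None,fx=k,fy=k,interpolation=cv2.INTER_CUBIC)
a=[crop('top0',180,222,40,34,6),crop('top0',440,226,40,34,6),crop('scene0',283,122,40,34,6)]
b=crop('top0',275,215,144,80,5)
r=np.hstack(a); c=np.zeros((204+400,720,3),np.uint8); c[:204]=r; c[204:]=b
cv2.imwrite('pics/m1.png',c[:600])
t,s=load('top0'),load('scene0')
for uv in((194,237),(464,239)):print('A/B',back(t,uv,.104))
for uv in((297,134),(355,361)):print('sc',back(s,uv,.104))
for uv in((311,242),(346,245),(382,248)):print('dimple',back(t,uv,.053))
for uv in((321,288),(368,290)):print('handle',back(t,uv,.080))
for n,im in(('t',t),('s',s)):
    hsv=cv2.cvtColor(im['pixels'],cv2.COLOR_RGB2HSV);m=cv2.inRange(hsv,(5,180,100),(16,255,255))
    _,_,st,ce=cv2.connectedComponentsWithStats(m)
    for q,cc in zip(st[1:],ce[1:]):
        if q[4]>60: print(n,q,cc,back(im,cc,.03)[:2])
E
```

```text
A/B [0.61238577 0.33692264 0.104     ]
A/B [ 0.61560265 -0.33880755  0.104     ]
sc [0.61996457 0.33457196 0.104     ]
sc [ 0.61629611 -0.34458361  0.104     ]
dimple [0.61122868 0.04490681 0.053     ]
dimple [ 0.60448355 -0.0459541   0.053     ]
dimple [ 0.5977685  -0.13925914  0.053     ]
handle [0.4912852  0.01665003 0.08      ]
handle [ 0.48777447 -0.10057314  0.08      ]
t [190 228  23  23 278] [203.52158273 240.18705036] [0.6160645  0.33363945]
t [446 233  24  23 287] [455.13240418 244.99303136] [ 0.61138757 -0.33705534]
s [290 141  17  13 156] [298.         147.35897436] [0.61916981 0.33015619]
s [344 361  21  15 122] [353.68032787 369.72131148] [ 0.61338881 -0.35813451]
```

View pics/m1.png

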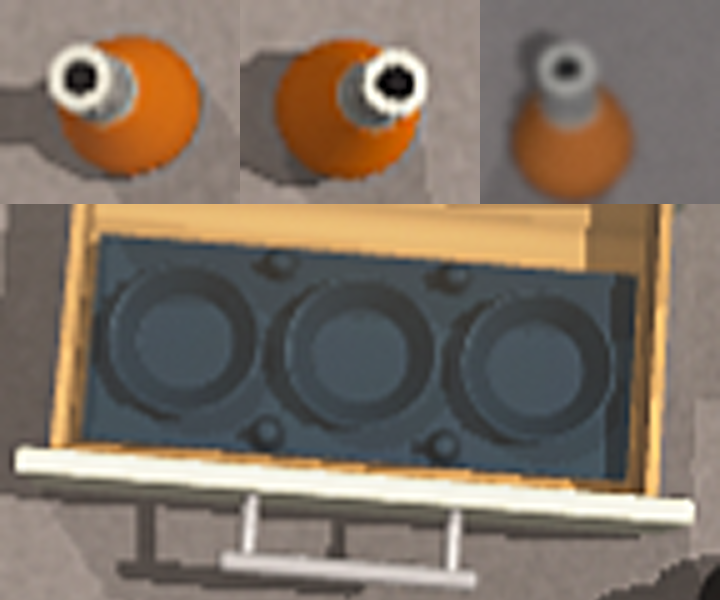

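```bash
cat >> h.py <<'E'
def rel(P):
    "TCP target P -> tool-frame shift in shares of 200mm, given measured pose"
    from scipy.spatial.transform import Rotation as Ro
    o=readout.get_obs();return Ro.from_euler('xyz',o['ee_rot']).inv().apply(np.array(P)-o['tool_pos'])/.2
E
python3 - <<'E'
from h import *
t,s=load('top0'),load('scene0')
print('A',back(t,(193.1,234.4),.104),back(s,(297.2,132.9),.104))
print('B',back(t,(465.6,239.3),.104),back(s,(355.3,361.5),.104))
D=[back(t,u,.038) for u in((311.1,242.2),(346.1,245.3),(380.9,247.8))];print(np.array(D))
print('scene D',[back(s,u,.038)[:2] for u in ((318.5,231.5),(323,262),(329.5,292))])
H=[back(t,u,.08) for u in((319.2,286),(369.7,289.8))];print('H',np.array(H),np.linalg.norm(H[0]-H[1]))
print('cab top front',back(t,(281,188),.175),back(t,(425,199),.175))
print('panel top',back(t,(279,266.5),.099),back(t,(413,277),.099))
# predicted from H0/yaw
d=D[2]-D[0];print('yaw',np.arctan2(-d[0],-d[1])*-1, np.linalg.norm(d))
for n,z in(('black',.104),):print(n,back(t,(431,295),z))
E
```

```text
A [0.61897514 0.3396338  0.104     ] [0.6213643  0.33801906 0.104     ]
B [ 0.61489356 -0.34283364  0.104     ] [ 0.61672013 -0.34600259  0.104     ]
[[ 0.61300801  0.04527866  0.038     ]
 [ 0.60591023 -0.04677155  0.038     ]
 [ 0.60039484 -0.1381483   0.038     ]]
scene D [array([0.61449494, 0.04572479]), array([ 0.60507978, -0.04678539]), array([ 0.60176081, -0.13602217])]
H [[ 0.49620289  0.02121823  0.08      ]
 [ 0.48831968 -0.10481393  0.08      ]] 0.12627846159147574
cab top front [0.72106736 0.11329026 0.175     ] [ 0.69846026 -0.22749848  0.175     ]
panel top [0.5418512  0.12099748 0.099     ] [ 0.5199656  -0.20999756  0.099     ]
yaw -0.06865590273002423 0.1838601090119582
black [ 0.47601094 -0.25265149  0.104     ]
```

Emit:
carry_out(motion="0 0 0 0 0 -0.0626 1; 0 0 0 0 0 -0.0626 1; 0 0 0 0 0 -0.0626 1; 0 -0.2 0 0 0 0 1; 0 -0.2 0 0 0 0 1;0 -0.2 0 0 0 0 1")

```text
time: 0.85
tool_pos: [0.2361, 0.3715, 0.2048]
ee_rot: [-3.14, -0.001, 3.075]
wrist_force: [0.6, 0.5, 0.6]
width: 0.0938
finger_force: 0.0
```

```bash
python3 -c "
from h import *
o=readout.get_obs();print(o['time'],o['tool_pos'],o['ee_rot'],rel([.620,.339,.2]),rel([.620,.339,.065]))"
```

```text
0.85 [0.23609    0.37152881 0.20478625] [-3.14047214e+00 -6.05395833e-04  3.07450211e+00] [-1.92614935 -0.03356555  0.02280281] [-1.92655799 -0.03280921  0.69780226]
```

Emit:
carry_out(motion="-0.24 -0.0042 0 0 0 0 1;-0.24 -0.0042 0 0 0 0 1;-0.24 -0.0042 0 0 0 0 1;-0.24 -0.0042 0 0 0 0 1;-0.24 -0.0042 0 0 0 0 1;-0.24 -0.0042 0 0 0 0 1;-0.24 -0.0042 0 0 0 0 1;-0.24 -0.0042 0 0 0 0 1;0 0 0 0 0 0 1;0 0 0 0 0 0 1")

```text
time: 2.1
tool_pos: [0.6184, 0.3404, 0.2046]
ee_rot: [-3.141, -0.002, 3.074]
wrist_force: [-0.2, -0.4, 0.6]
width: 0.094
finger_force: 0.0
```

```bash
python3 -c "
from h import *
s=snap('wrist','w1')
o=readout.get_obs();print(o['time'],o['tool_pos'],o['ee_rot'],rel([.620,.339,.065]))
print(proj(s,[[.62,.339,.104]]),'cam',-np.array(s['R']).T@s['t'])"
```

```text
2.15 [0.61808831 0.34071182 0.2056653 ] [ 3.14143173e+00 -6.78924540e-04  3.07491714e+00] [-0.01058498 -0.00801642  0.70331818]
[[319.43438964 239.53235928]] cam [0.5500553  0.34534961 0.38486723]
```

View pics/w1.png

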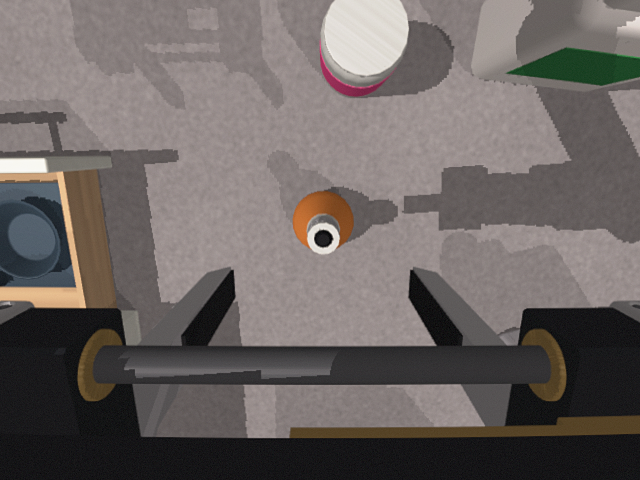

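Cap hole is at (323,239), against a predicted (319,240), so it agrees to about 2 mm. I'll descend and grip.

Emit:
carry_out(motion="-0.01 0 0.15 0 0 0 1;0 0 0.2 0 0 0 1;0 0 0.2 0 0 0 1;0 0 0.15 0 0 0 1;0 0 0 0 0 0 1;0 0 0 0 0 0 0.3;0 0 0 0 0 0 0;0 0 0 0 0 0 0;0 0 0 0 0 0 0;0 0 0 0 0 0 0;0 0 0 0 0 0 0")

```text
time: 3.52
tool_pos: [0.6212, 0.3402, 0.0654]
ee_rot: [-3.142, -0.0, 3.074]
wrist_force: [0.8, -1.0, 0.0]
width: 0.0373
finger_force: 0.0
```

Emit:
carry_out(motion="0 0 0 0 0 0 0;0 0 0 0 0 0 0;0 0 0 0 0 0 0;0 0 0 0 0 0 0")

```text
time: 4.03
tool_pos: [0.6213, 0.3405, 0.0658]
ee_rot: [3.141, 0.001, 3.074]
wrist_force: [0.8, 0.3, 1.3]
width: 0.027
finger_force: 51.0
```

Emit:
carry_out(motion="0 0 -0.05 0 0 0 0;0 0 -0.15 0 0 0 0;0 0 -0.2 0 0 0 0;0 0 -0.1 0 0 0 0;0 0 0 0 0 0 0")

```text
time: 4.65
tool_pos: [0.6222, 0.3405, 0.1686]
ee_rot: [3.139, 0.005, 3.074]
wrist_force: [0.0, -0.6, -1.5]
width: 0.0265
finger_force: 34.4
```

```bash
python3 -c "
from h import *
o=readout.get_obs();print(o['width'],o['tool_pos'],o['wrist_force'],rel([.6133,.0457,.166]))"
```

```text
0.02648872613399229 [0.62223486 0.34045304 0.16862634] [ 0.04601862 -0.58168406 -1.51146103] [-0.05498516 -1.47343921  0.01028101]
```

Emit:
carry_out(motion="-0.007 -0.1 0 0 0 0 0;-0.008 -0.175 0 0 0 0 0;-0.008 -0.25 0 0 0 0 0;-0.008 -0.25 0 0 0 0 0;-0.008 -0.25 0 0 0 0 0;-0.008 -0.2 0 0 0 0 0;-0.008 -0.15 0 0 0 0 0;0 -0.1 0 0 0 0 0;0 0 0 0 0 0 0;0 0 0 0 0 0 0")

```text
time: 5.9
tool_pos: [0.612, 0.0459, 0.165]
ee_rot: [3.141, -0.001, 3.075]
wrist_force: [-0.9, 0.2, -0.3]
width: 0.0267
finger_force: 33.9
```

```bash
python3 - <<'E'
from h import *
o=readout.get_obs();print(o['width'],o['tool_pos'],o['wrist_force'],rel([.6133,.0457,.110]))
snap('wrist','w2')
t=snap('top','top2'); s=snap('scene','sc2')
def crop(f,u,v,w,h,k):
    return cv2.resize(cv2.imread(f'pics/{f}.png')[v:v+h,u:u+w],None,fx=k,fy=k,interpolation=cv2.INTER_CUBIC)
w=cv2.resize(cv2.imread('pics/w2.png'),(400,300)); a=crop('top2',270,200,150,100,2.6667); b=crop('sc2',280,190,100,140,4)
c=np.zeros((600,800,3),np.uint8);c[:300,:400]=w;c[300:300+a.shape[0],:400]=a[:,:400];c[:560,400:]=b
cv2.imwrite('pics/m2.png',c)
E
```

```text
0.0266869585867207 [0.61197399 0.04585415 0.16503047] [-0.93517496  0.24208658 -0.33799595] [-0.00688458 -0.00051801  0.27514667]
```

View pics/m2.png

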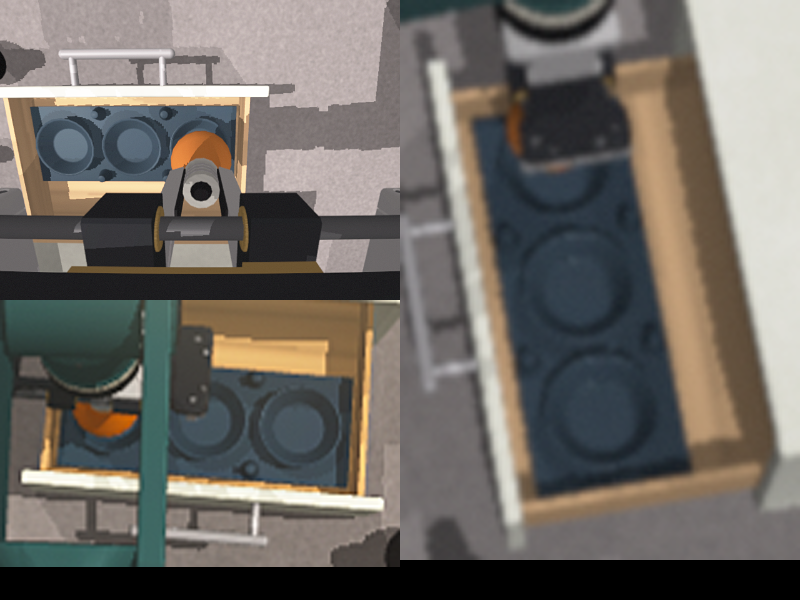

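The wrist view shows bulb A held above the left dimple, with the two free dimple bottoms at full-resolution pixels of about (214,232) and (112,233). I'll check those against the map.

```bash
python3 - <<'E'
from h import *
s=load('w2')
print(back(s,(214.5,232),.038),back(s,(113,233),.038))
print(proj(s,[[.6133,.0457,.038],[.6065,-.0462,.038],[.6005,-.137,.038]]))
E
```

```text
[ 0.60710809 -0.04879014  0.038     ] [ 0.60183227 -0.14038257  0.038     ]
[[320.77767373 231.80686088]
 [217.28175881 231.14455578]
 [116.36225168 231.30608381]]
```

Emit:
carry_out(motion="-0.005 0 0.05 0 0 0 0;0 0 0.1 0 0 0 0;0 0 0.075 0 0 0 0;0 0 0.025 0 0 0 0;0 0 0 0 0 0 0")

```text
time: 6.68
tool_pos: [0.6131, 0.0452, 0.115]
ee_rot: [3.142, -0.001, 3.074]
wrist_force: [-0.2, 0.2, -0.9]
width: 0.0267
finger_force: 33.9
```

Emit:
carry_out(motion="0 -0.003 0.02 0 0 0 0;0 0 0.01 0 0 0 0;0 0 0.01 0 0 0 0;0 0 0 0 0 0 0;0 0 0 0 0 0 0")

```text
time: 7.3
tool_pos: [0.6133, 0.0445, 0.1076]
ee_rot: [3.141, 0.0, 3.074]
wrist_force: [-0.5, 0.1, -0.6]
width: 0.0267
finger_force: 33.9
```

Emit:
carry_out(motion="0 0 0.01 0 0 0 0;0 0 0.01 0 0 0 0;0 0 0 0 0 0 0;0 0 0 0 0 0 0")

```text
time: 7.8
tool_pos: [0.6134, 0.0445, 0.1039]
ee_rot: [3.141, 0.001, 3.074]
wrist_force: [-0.3, 0.3, 1.4]
width: 0.0269
finger_force: 34.0
```

Emit:
carry_out(motion="0 0 0.003 0 0 0 0;0 0 0 0 0 0 0;0 0 0 0 0 0 0.4;0 0 0 0 0 0 0.6;0 0 0 0 0 0 0.6;0 0 0 0 0 0 0.6;0 0 0 0 0 0 0.6")

```text
time: 8.68
tool_pos: [0.6132, 0.0445, 0.1028]
ee_rot: [3.142, -0.0, 3.074]
wrist_force: [0.1, -0.4, 0.1]
width: 0.0567
finger_force: 0.0
```

Emit:
carry_out(motion="0 0 -0.1 0 0 0 0.6;0 0 -0.2 0 0 0 0.6;0 0 -0.2 0 0 0 0.6;0 -0.1 0 0 0 0 0.8;0 -0.2 0 0 0 0 1;0 -0.25 0 0 0 0 1;0 -0.25 0 0 0 0 1;0 -0.25 0 0 0 0 1;0 -0.25 0 0 0 0 1;0 -0.25 0 0 0 0 1;0 -0.25 0 0 0 0 1;0 0 0 0 0 0 1")

```text
time: 10.18
tool_pos: [0.5867, -0.3189, 0.1997]
ee_rot: [3.141, -0.004, 3.068]
wrist_force: [0.1, 1.1, 0.5]
width: 0.0941
finger_force: 0.0
```

```bash
python3 - <<'E'
from h import *
s=snap('wrist','w3')
o=readout.get_obs();print(o['time'],o['tool_pos'],rel([.6155,-.344,.065]))
print(proj(s,[[.6155,-.344,.104]]))
snap('scene','sc3');snap('top','top3')
def crop(f,u,v,w,h,k):
    return cv2.resize(cv2.imread(f'pics/{f}.png')[v:v+h,u:u+w],None,fx=k,fy=k,interpolation=cv2.INTER_CUBIC)
c=np.zeros((600,800,3),np.uint8);c[:300,:400]=cv2.resize(cv2.imread('pics/w3.png'),(400,300))
c[300:,:400]=crop('top3',280,205,100,75,4);c[:400,400:]=crop('sc3',285,195,80,80,5)
cv2.imwrite('pics/m3.png',c)
E
```

```text
10.225 [ 0.58736578 -0.31655596  0.20028392] [-0.15229682 -0.12831885  0.67564868]
[[292.92644807 275.33952928]]
```

View pics/m3.png

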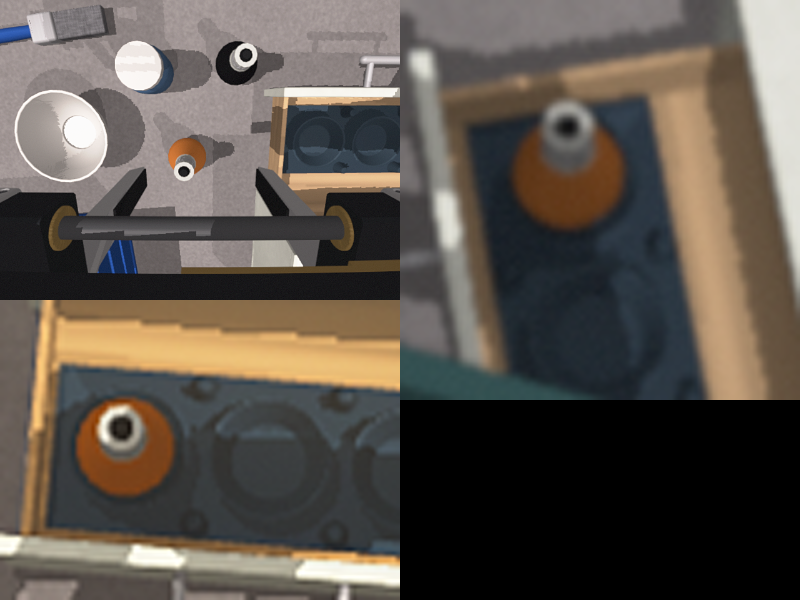

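Bulb A stands in its dimple, with its cap at about (310,237) in the top view. Bulb B's cap is at wrist pixel (294,275), and the prediction was (293,275).

Emit:
carry_out(motion="-0.08 -0.065 0 0 0 0 1;-0.072 -0.063 0 0 0 0 1;0 0 0 0 0 0 1;0 0 0 0 0 0 1")

```text
time: 10.82
tool_pos: [0.6175, -0.3408, 0.2028]
ee_rot: [3.141, -0.001, 3.076]
wrist_force: [0.4, -0.2, 0.4]
width: 0.0939
finger_force: 0.0
```

```bash
python3 - <<'E'
from h import *
t=load('top3');print('A now',back(t,(310,236.8),.142))
o=readout.get_obs();print(o['time'],o['tool_pos'],o['ee_rot'],rel([.6155,-.3438,.065]))
E
```

```text
A now [0.61011789 0.04371582 0.142     ]
10.825 [ 0.61747781 -0.34084692  0.20278663] [ 3.14091586e+00 -5.55798743e-04  3.07563127e+00] [ 0.00851138 -0.01585136  0.68892742]
```

Emit:
carry_out(motion="0.008 -0.016 0.15 0 0 0 1;0 0 0.2 0 0 0 1;0 0 0.2 0 0 0 1;0 0 0.139 0 0 0 1;0 0 0 0 0 0 1;0 0 0 0 0 0 0.3;0 0 0 0 0 0 0;0 0 0 0 0 0 0;0 0 0 0 0 0 0;0 0 0 0 0 0 0;0 0 0 0 0 0 0;0 0 0 0 0 0 0")

```text
time: 12.32
tool_pos: [0.6158, -0.3453, 0.065]
ee_rot: [3.141, 0.0, 3.074]
wrist_force: [0.5, -0.2, -0.2]
width: 0.0296
finger_force: 27.0
```

Emit:
carry_out(motion="0 0 0 0 0 0 0;0 0 0 0 0 0 0;0 0 0 0 0 0 0")

```text
time: 12.7
tool_pos: [0.6156, -0.3454, 0.0648]
ee_rot: [3.141, -0.0, 3.074]
wrist_force: [0.0, -0.4, -0.7]
width: 0.0291
finger_force: 26.9
```

Emit:
carry_out(motion="0 0 -0.03 0 0 0 0;0 0 -0.05 0 0 0 0;0 0 -0.02 0 0 0 0;0 0 0 0 0 0 0;0 0 0 0 0 0 0")

```text
time: 13.32
tool_pos: [0.6156, -0.3453, 0.0849]
ee_rot: [3.141, -0.0, 3.074]
wrist_force: [0.2, 0.3, -1.1]
width: 0.0294
finger_force: 26.9
```

```bash
python3 - <<'E'
from h import *
o=readout.get_obs();print(o['time'],o['width'],o['finger_force'],o['tool_pos'],o['wrist_force'],o['wrist_torque'])
snap('wrist','w4');snap('scene','sc4');snap('top','top4')
def crop(f,u,v,w,h,k):
    return cv2.resize(cv2.imread(f'pics/{f}.png')[v:v+h,u:u+w],None,fx=k,fy=k,interpolation=cv2.INTER_CUBIC)
c=np.zeros((600,800,3),np.uint8);c[:300,:400]=crop('w4',220,200,200,150,2)
c[300:,:400]=crop('top4',420,205,80,60,5);c[:400,400:]=crop('sc4',315,325,80,80,5)
cv2.imwrite('pics/m4.png',c)
E
```

```text
13.325 0.029385402378978843 26.92443084626575 [ 0.61560701 -0.34528131  0.08486045] [ 0.16431468  0.3211976  -1.05746998] [ 0.02993242 -0.05584416  0.00959574]
```

View pics/m4.png

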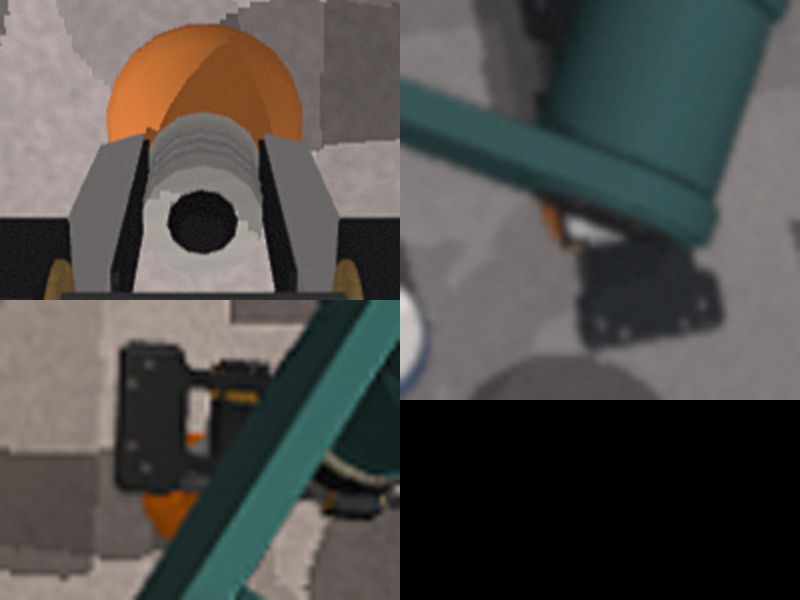

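Bulb B sits upright between the fingers, with the cap hole at wrist crop (203,222) and the glass 97 px wide. I'll check how far it was lifted.

```bash
python3 - <<'E'
from h import *
s=load('w4');R=np.array(s['R'])
for L in(0,.01,.02,.025):
    c=np.array([.6156,-.3453,.025+L]);y=np.array([.067,.998,0])*.0315
    p=proj(s,[c-y,c+y,[.6156,-.3453,.104+L]]);print(L,p[1,0]-p[0,0],p.round(1).tolist())
print('hole seen',220+203/2,200+222/2)
E
```

```text
0 89.44948715408168 [[276.2, 251.2], [365.6, 251.1], [320.8, 295.8]]
0.01 93.06520559750379 [[274.3, 255.2], [367.4, 255.2], [320.7, 304.4]]
0.02 96.9846556131692 [[272.4, 259.6], [369.4, 259.6], [320.7, 314.1]]
0.025 99.07045862080957 [[271.3, 262.0], [370.4, 261.9], [320.7, 319.5]]
hole seen 321.5 311.0
```

Emit:
carry_out(motion="0 0 -0.1 0 0 0 0;0 0 -0.2 0 0 0 0;0 0 -0.12 0 0 0 0;0 0 0 0 0 0 0")

```text
time: 13.98
tool_pos: [0.6173, -0.3464, 0.1742]
ee_rot: [-3.137, 0.007, 3.074]
wrist_force: [0.2, 0.1, -0.9]
width: 0.0271
finger_force: 58.2
```

```bash
python3 - <<'E'
from h import *
o=readout.get_obs();print(o['time'],o['width'],o['tool_pos'],rel([.6009,-.1385,.165]))
E
```

```text
13.975 0.02705503802754776 [ 0.61729431 -0.34642752  0.17418692] [0.15214086 1.03193041 0.04060162]
```

Emit:
carry_out(motion="0.02 0.08 0 0 0 0 0;0.03 0.17 0 0 0 0 0;0.03 0.23 0 0 0 0 0;0.03 0.23 0 0 0 0 0;0.03 0.17 0 0 0 0 0;0.015 0.1 0 0 0 0 0;0 0.05 0 0 0 0 0;0 0 0 0 0 0 0;0 0 0 0 0 0 0")

```text
time: 15.1
tool_pos: [0.5987, -0.1389, 0.1688]
ee_rot: [-3.141, -0.0, 3.073]
wrist_force: [0.5, 0.1, -0.8]
width: 0.0272
finger_force: 58.1
```

```bash
python3 - <<'E'
from h import *
o=readout.get_obs();print(o['time'],o['width'],o['tool_pos'],rel([.6009,-.1385,.116]))
s=snap('wrist','w5');x,y,z=o['tool_pos']
for L in(-.065,-.06,-.055,-.05): print(L,proj(s,[[x,y,z+.104+L]])[0])
cv2.imwrite('pics/m5.png',cv2.resize(cv2.imread('pics/w5.png')[180:360,200:440],None,fx=3,fy=3))
E
```

```text
15.1 0.027177053571564615 [ 0.59872135 -0.13886943  0.16877877] [-0.01081541  0.00269574  0.26388977]
-0.065 [320.60197524 314.0096346 ]
-0.06 [320.57632693 319.33374129]
-0.055 [320.54896903 325.01404768]
-0.05 [320.51972596 331.08728238]
```

View pics/m5.png

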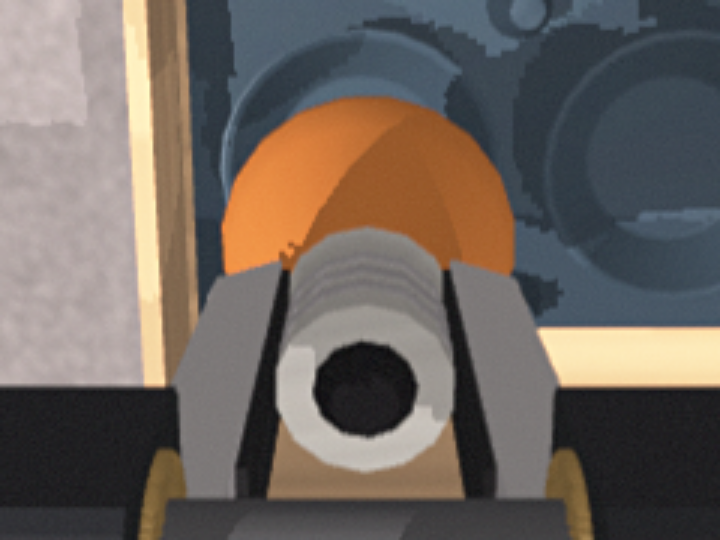

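Bulb B is still upright at the same depth in the fingers, with the hole at wrist (322,310), and it is above dimple 2.

Emit:
carry_out(motion="-0.01 0.002 0.05 0 0 0 0;0 0 0.1 0 0 0 0;0 0 0.08 0 0 0 0;0 0 0.04 0 0 0 0;0 0 0.01 0 0 0 0;0 0 0.01 0 0 0 0;0 0 0 0 0 0 0;0 0 0 0 0 0 0")

```text
time: 16.15
tool_pos: [0.601, -0.1376, 0.1117]
ee_rot: [-3.141, 0.001, 3.074]
wrist_force: [-0.6, -0.4, -0.5]
width: 0.0268
finger_force: 58.1
```

Emit:
carry_out(motion="0 -0.003 0.01 0 0 0 0;0 0 0.01 0 0 0 0;0 0 0.01 0 0 0 0;0 0 0 0 0 0 0;0 0 0 0 0 0 0")

```text
time: 16.77
tool_pos: [0.6007, -0.1381, 0.1051]
ee_rot: [3.142, 0.0, 3.074]
wrist_force: [-0.4, 0.1, -0.5]
width: 0.0271
finger_force: 58.1
```

Emit:
carry_out(motion="0 0 0.007 0 0 0 0;0 0 0.006 0 0 0 0;0 0 0 0 0 0 0;0 0 0 0 0 0 0")

```text
time: 17.27
tool_pos: [0.6008, -0.1381, 0.1028]
ee_rot: [-3.142, 0.001, 3.074]
wrist_force: [-0.0, 0.0, 0.7]
width: 0.0269
finger_force: 58.4
```

Emit:
carry_out(motion="0 0 0.004 0 0 0 0;0 0 0 0 0 0 0;0 0 0 0 0 0 0;0 0 0 0 0 0 0.4;0 0 0 0 0 0 0.6;0 0 0 0 0 0 0.6;0 0 0 0 0 0 0.6;0 0 0 0 0 0 0.6")

```text
time: 18.27
tool_pos: [0.6006, -0.1381, 0.1015]
ee_rot: [3.141, -0.0, 3.074]
wrist_force: [-0.1, -0.0, -0.0]
width: 0.0564
finger_force: 0.0
```

Emit:
carry_out(motion="0 0 -0.1 0 0 0 0.6;0 0 -0.2 0 0 0 0.6;0 0 -0.2 0 0 0 0.6;0.1 0.05 0 0 0 0 0.3;0.25 0.1 0 0 0 0 0;0.25 0.1 0 0 0 0 0;0.15 0.05 0 0 0 0 0;0.1 0 0 0 0 0 0;0 0 0 0 0 0 0;0 0 0 0 0 0 0")

```text
time: 19.52
tool_pos: [0.4357, -0.067, 0.2018]
ee_rot: [3.142, 0.001, 3.074]
wrist_force: [-0.0, 0.4, -0.9]
width: 0.0004
finger_force: 0.0
```

```bash
python3 - <<'E'
from h import *
o=readout.get_obs();print(o['time'],o['width'],o['tool_pos'],o['ee_rot'])
H=np.array([.4923,-.042,.072]);x=np.array([.9978,-.067,0])
print('pre',rel(H-.04*x))
s=snap('wrist','w6');snap('scene','sc6')
def crop(f,u,v,w,h,k):
    return cv2.resize(cv2.imread(f'pics/{f}.png')[v:v+h,u:u+w],None,fx=k,fy=k,interpolation=cv2.INTER_CUBIC)
c=np.zeros((600,800,3),np.uint8);c[:300,:400]=cv2.resize(cv2.imread('pics/w6.png'),(400,300))
c[:600,400:]=crop('sc6',280,190,100,150,4);cv2.imwrite('pics/m6.png',c)
E
```

```text
19.525 0.0004462532771166774 [ 0.43572243 -0.06697557  0.20179106] [3.14158840e+00 7.86006257e-04 3.07395919e+00]
pre [-0.07328213  0.14359041  0.64901372]
```

View pics/m6.png

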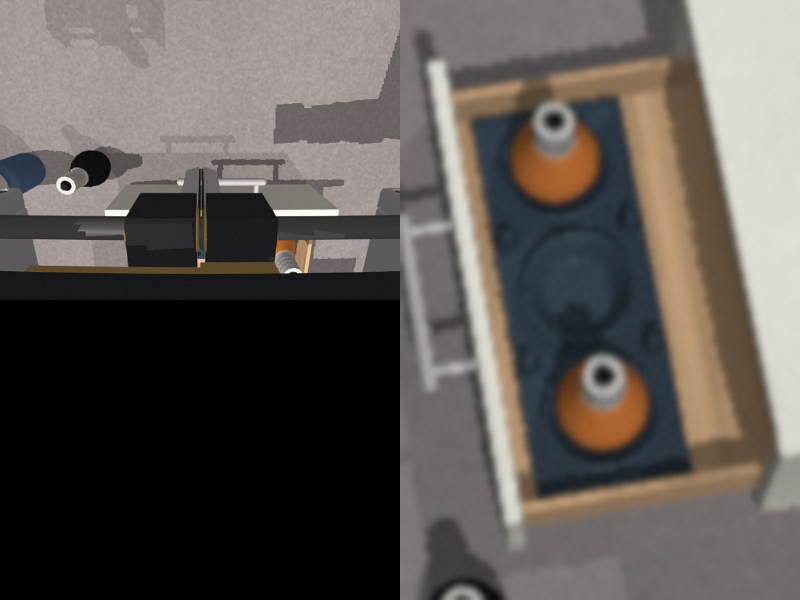

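Both bulbs stand upright in the outer dimples, in the scene crop at (553,150) and (603,400). Next I'll lower the shut fingers in front of the handle.

Emit:
carry_out(motion="-0.05 0.14 0.05 0 0 0 0;0 0 0.2 0 0 0 0;0 0 0.2 0 0 0 0;0 0 0.15 0 0 0 0;0 0 0.05 0 0 0 0;0 0 0 0 0 0 0")

```text
time: 20.38
tool_pos: [0.4472, -0.0396, 0.0715]
ee_rot: [3.141, -0.001, 3.074]
wrist_force: [0.1, -0.4, 0.3]
width: 0.0005
finger_force: 0.0
```

Emit:
carry_out(motion="-0.04 0 0 0 0 0 0;-0.04 0 0 0 0 0 0;-0.02 0 0 0 0 0 0;-0.02 0 0 0 0 0 0;-0.02 0 0 0 0 0 0;-0.02 0 0 0 0 0 0;-0.03 0 0 0 0 0 0;-0.03 0 0 0 0 0 0")

```text
time: 21.38
tool_pos: [0.4907, -0.0425, 0.0716]
ee_rot: [3.141, -0.001, 3.074]
wrist_force: [-2.9, 0.3, 1.9]
width: 0.0003
finger_force: 1.8
```

Emit:
carry_out(motion="-0.04 0 0 0 0 0 0;-0.045 0 0 0 0 0 0;-0.045 0 0 0 0 0 0;-0.045 0 0 0 0 0 0;-0.045 0 0 0 0 0 0;-0.045 0 0 0 0 0 0;-0.045 0 0 0 0 0 0;-0.045 0 0 0 0 0 0;-0.045 0 0 0 0 0 0;-0.045 0 0 0 0 0 0;-0.045 0 0 0 0 0 0;-0.04 0 0 0 0 0 0")

```text
time: 22.88
tool_pos: [0.5972, -0.0496, 0.0716]
ee_rot: [3.141, 0.0, 3.074]
wrist_force: [-3.2, 0.7, 0.9]
width: 0.0007
finger_force: 1.8
```

Emit:
carry_out(motion="-0.04 0 0 0 0 0 0;-0.04 0 0 0 0 0 0;-0.04 0 0 0 0 0 0;-0.04 0 0 0 0 0 0;-0.04 0 0 0 0 0 0;-0.03 0 0 0 0 0 0;-0.03 0 0 0 0 0 0;-0.02 0 0 0 0 0 0;0 0 0 0 0 0 0")

```text
time: 24.0
tool_pos: [0.6435, -0.0528, 0.0717]
ee_rot: [3.142, -0.022, 3.074]
wrist_force: [-26.6, 1.3, 15.4]
width: 0.0004
finger_force: 13.2
```

Emit:
carry_out(motion="0.03 0 0 0 0 0 0;0 0 0 0 0 0 0")

```text
time: 24.25
tool_pos: [0.6434, -0.0528, 0.0717]
ee_rot: [3.142, -0.007, 3.074]
wrist_force: [-11.4, 0.5, 6.3]
width: 0.0005
finger_force: 5.6
```

```bash
python3 - <<'E'
from h import *
o=readout.get_obs();print(o['tool_pos'],o['wrist_force'])
snap('wrist','w7');snap('scene','sc7');snap('top','top7')
def crop(f,u,v,w,h,k):
    return cv2.resize(cv2.imread(f'pics/{f}.png')[v:v+h,u:u+w],None,fx=k,fy=k,interpolation=cv2.INTER_CUBIC)
c=np.zeros((600,800,3),np.uint8);c[:300,:400]=cv2.resize(cv2.imread('pics/w7.png'),(400,300))
c[300:,:400]=crop('top7',265,180,160,120,2.5);c[:600,400:]=crop('sc7',300,190,100,150,4);cv2.imwrite('pics/m7.png',c)
E
```

```text
[ 0.64338546 -0.05279052  0.07167578] [-11.4394182    0.45840878   6.27446478]
```

View pics/m7.png

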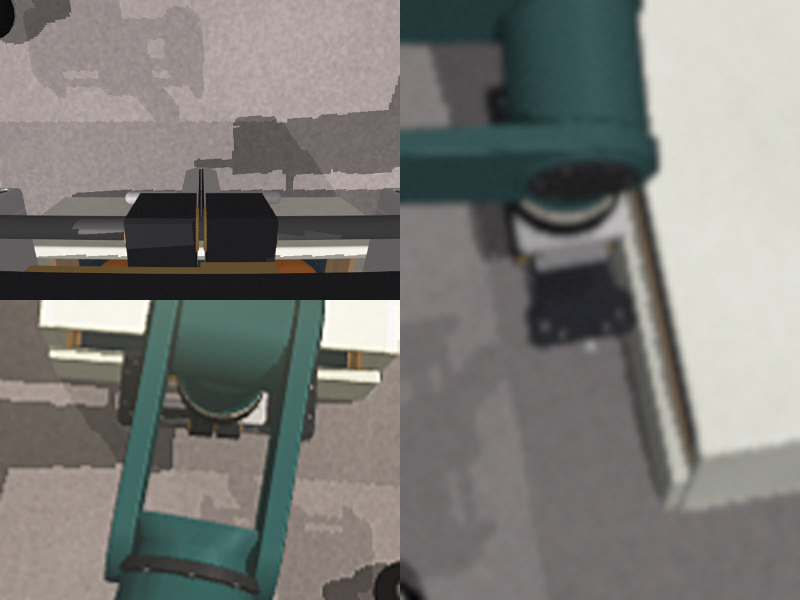

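```bash
python3 - <<'E'
from h import *
t0,t7,s0,s7=[load(k) for k in('top0','top7','scene0','sc7')]
x=np.array([.9978,-.067,0])
# panel outer top corners in first picture -> where they'd be at several openings
C=[np.array([.5419,.121,.099]),np.array([.52,-.21,.099])]
for d in(.18,.17,.165,.16,.15): print(d,[proj(t7,c+d*x)[0].round(1) for c in C])
# vertical profiles in the top image just inside the panel ends
g7=cv2.cvtColor(t7['pixels'],cv2.COLOR_RGB2GRAY);g0=cv2.cvtColor(t0['pixels'],cv2.COLOR_RGB2GRAY)
for c in(288,292,410): print(c,'now',list(zip(range(190,222),g7[190:222,c])).__repr__().replace('np.uint8',''))
for c in(284,408): print(c,'start',list(zip(range(258,284),g0[258:284,c])).__repr__().replace('np.uint8',''))
E
```

```text
0.18 [array([285.9, 196. ]), array([416.5, 206. ])]
0.17 [array([285.5, 199.8]), array([416.3, 209.8])]
0.165 [array([285.3, 201.7]), array([416.2, 211.7])]
0.16 [array([285.1, 203.6]), array([416.1, 213.7])]
0.15 [array([284.8, 207.5]), array([416. , 217.5])]
288 now [(190, (202)), (191, (106)), (192, (106)), (193, (111)), (194, (109)), (195, (110)), (196, (110)), (197, (110)), (198, (120)), (199, (130)), (200, (207)), (201, (245)), (202, (230)), (203, (160)), (204, (105)), (205, (114)), (206, (115)), (207, (115)), (208, (117)), (209, (115)), (210, (109)), (211, (102)), (212, (97)), (213, (135)), (214, (160)), (215, (157)), (216, (160)), (217, (158)), (218, (154)), (219, (152)), (220, (154)), (221, (161))]
292 now [(190, (236)), (191, (146)), (192, (107)), (193, (115)), (194, (115)), (195, (117)), (196, (118)), (197, (117)), (198, (112)), (199, (125)), (200, (211)), (201, (242)), (202, (243)), (203, (194)), (204, (98)), (205, (113)), (206, (115)), (207, (116)), (208, (116)), (209, (117)), (210, (112)), (211, (95)), (212, (78)), (213, (117)), (214, (140)), (215, (133)), (216, (136)),
[... 565 characters left out ...]
60, (83)), (261, (81)), (262, (75)), (263, (80)), (264, (230)), (265, (250)), (266, (245)), (267, (253)), (268, (210)), (269, (100)), (270, (105)), (271, (94)), (272, (76)), (273, (67)), (274, (115)), (275, (149)), (276, (151)), (277, (145)), (278, (142)), (279, (147)), (280, (151)), (281, (150)), (282, (148)), (283, (149))]
408 start [(258, (124)), (259, (126)), (260, (125)), (261, (124)), (262, (125)), (263, (124)), (264, (127)), (265, (128)), (266, (126)), (267, (122)), (268, (126)), (269, (128)), (270, (126)), (271, (126)), (272, (122)), (273, (125)), (274, (240)), (275, (246)), (276, (244)), (277, (254)), (278, (186)), (279, (93)), (280, (108)), (281, (126)), (282, (131)), (283, (131))]
```

```bash
python3 - <<'E'
from h import *
t,s=load('top7'),load('sc7')
x=np.array([.9978,-.067,0]);y=np.array([.067,.9978,0])
# cabinet front top edge at left/right
L=back(t,(288,190.5),.175);Rr=back(t,(410,199.8),.175);print('cab front',L,Rr)
for nm,c,col in(('L',L,288),('R',Rr,410)):
    for off in(0,-.01,-.02):
        q=c+off*x;q[2]=.099;print(nm,off,proj(t,q)[0].round(1))
for z in(.17,.25): print('body edge',z,back(s,(358.7,272.5),z))
print('panel front edge now',back(t,(292,203.6),.099),back(t,(410,212.6),.099),'back',back(t,(292,199.6),.099),back(t,(410,207.6),.099))
t0=load('top0');print('start',back(t0,(284,268.6),.099),back(t0,(408,278.5),.099))
E
```

```text
cab front [0.7151014  0.09648488 0.175     ] [ 0.69598906 -0.19185171  0.175     ]
L 0 [290.7 198.5]
L -0.01 [290.3 202.3]
L -0.02 [290.  206.2]
R 0 [404.6 207.2]
R -0.01 [404.4 211. ]
R -0.02 [404.2 214.9]
body edge 0.17 [ 0.67772329 -0.13520416  0.17      ]
body edge 0.25 [ 0.66697051 -0.15605808  0.25      ]
panel front edge now [0.70182126 0.09288197 0.099     ] [ 0.68219645 -0.20521804  0.099     ] back [0.71223072 0.09315945 0.099     ] [ 0.69512789 -0.20546285  0.099     ]
start [0.53681726 0.10845693 0.099     ] [ 0.51614361 -0.19757069  0.099     ]
```

The panel's back edge lies on the cabinet's front plane to within about 3 mm, and the drawer met a hard stop. The body edge at x=0.678 is clear of the cabinet, so the drawer is shut. I'll retract and check.

Emit:
carry_out(motion="0.05 0 0 0 0 0 0;0.15 0 0 0 0 0 0;0.25 0 0 0 0 0 0;0.25 0 0 0 0 0 0;0.25 0 0 0 0 0 0;0.25 0 0 0 0 0 0;0.1 0 0 0 0 0 0;0 0 0 0 0 0 0;0 0 0 0 0 0 0")

```text
time: 25.52
tool_pos: [0.3887, -0.0358, 0.0724]
ee_rot: [-3.141, 0.003, 3.074]
wrist_force: [0.3, 0.2, 0.5]
width: 0.0004
finger_force: 0.0
```

```bash
python3 - <<'E'
from h import *
snap('scene','sc8');t=snap('top','top8')
def crop(f,u,v,w,h,k):
    return cv2.resize(cv2.imread(f'pics/{f}.png')[v:v+h,u:u+w],None,fx=k,fy=k,interpolation=cv2.INTER_CUBIC)
c=np.zeros((600,800,3),np.uint8);c[:300]=crop('top8',265,170,160,60,5)
c[300:,:400]=crop('sc8',320,190,100,75,4);c[300:,400:]=crop('sc8',320,255,100,75,4);cv2.imwrite('pics/m8.png',c)
g=cv2.cvtColor(t['pixels'],cv2.COLOR_RGB2GRAY)
for k in(292,410):print(k,g[188:222,k].tolist())
E
```

```text
292 [244, 247, 233, 145, 108, 115, 117, 118, 118, 118, 111, 124, 209, 240, 241, 193, 100, 114, 116, 117, 116, 116, 114, 96, 79, 116, 139, 134, 136, 147, 156, 158, 156, 153]
410 [243, 243, 243, 244, 244, 243, 244, 244, 243, 243, 246, 238, 155, 102, 112, 113, 112, 112, 109, 99, 187, 241, 233, 237, 196, 96, 111, 114, 113, 112, 108, 121, 139, 141]
```

View pics/m8.png

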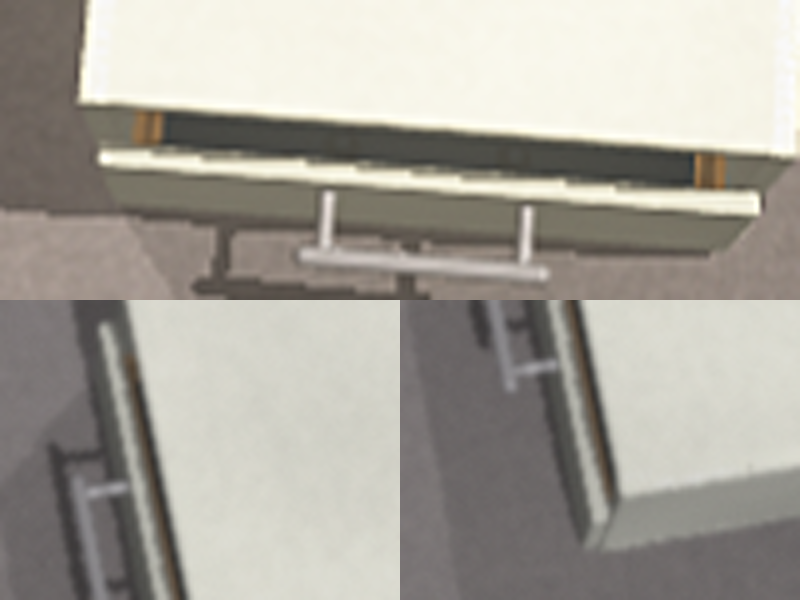

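The drawer panel sits flush on the cabinet front with no gap at the corner (scene crop (605,540)).

```bash
python3 -c "
from h import *
print(robot.close_job())"
```

```text
the job is handed in; nothing more can be done
None
```

I stood both amber bulbs cap up in the two outer dimples and eased the drawer shut. The job is handed in, but no verdict came back, and the bulbs can't be seen inside the shut drawer.

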